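Restock the yoghurt row

TASK

Put the orange-lidded yoghurt jar from the counter into the row on the chilled plate, between the blue-lidded and the green-lidded jars. The gap is narrower than the jar: set it down on the plate in front of the gap and push it in low down, letting it nudge its neighbours apart, until you feel it come up against the adjustable back rail, press it there for a moment and let go. The jars are glass: push slowly, with no more than about half a kilo, tip none and lift none of the others, and leave everything else where it stands.

Things in the scene. Friction and masses are not known exactly. Their poses are not given: they have to be found in the camera images.
- spare_center (a point): closed pot-bellied glass yoghurt jar with an orange lid and band, round, 58 mm across the belly (widest from 30 to 40 mm above its foot; foot 44 mm, lid 49 mm across), 72 mm tall, about 0.3 kg. The point is its centre, 36 mm above its foot; z up. The jar to restock; it stands on the counter (z = 0) to the left or right of the plate
- plate: fixed chilled brushed-steel slab, 230 mm deep (x), 420 mm wide (y), top 40 mm above the counter, front edge open. Origin: middle of its underside; x points to its back, y left along the row. Near its back a U-shaped chromed rail of 8 mm bar, 35 mm above the top: a back bar along y, two end returns forward, inner faces at y = +-176.5 mm. The rail is rigid; pushing a jar in takes only 1 to 4 N until it meets it
- jar_a_center (a point): closed pot-bellied glass yoghurt jar with a blue lid and band, round, 58 mm across the belly (widest from 30 to 40 mm above its foot; foot 44 mm, lid 49 mm across), 72 mm tall, about 0.3 kg. The point is its centre, 36 mm above its foot; z up. Leftmost jar of the row, on the plate
- jar_b_center (a point): closed pot-bellied glass yoghurt jar with a blue lid and band, round, 58 mm across the belly (widest from 30 to 40 mm above its foot; foot 44 mm, lid 49 mm across), 72 mm tall, about 0.3 kg. The point is its centre, 36 mm above its foot; z up. Second from the left; the gap is on its right
- jar_c_center (a point): closed pot-bellied glass yoghurt jar with a green lid and band, round, 58 mm across the belly (widest from 30 to 40 mm above its foot; foot 44 mm, lid 49 mm across), 72 mm tall, about 0.3 kg. The point is its centre, 36 mm above its foot; z up. Third from the left; the gap (20 to 45 mm wide) is on its left
- jar_d_center (a point): closed pot-bellied glass yoghurt jar with a green lid and band, round, 58 mm across the belly (widest from 30 to 40 mm above its foot; foot 44 mm, lid 49 mm across), 72 mm tall, about 0.3 kg. The point is its centre, 36 mm above its foot; z up. Fourth from the left
- jar_e_center (a point): closed pot-bellied glass yoghurt jar with a green lid and band, round, 58 mm across the belly (widest from 30 to 40 mm above its foot; foot 44 mm, lid 49 mm across), 72 mm tall, about 0.3 kg. The point is its centre, 36 mm above its foot; z up. Rightmost jar of the row
- plate_row (a point): point on the plate's top, on its middle line (y = 0), 52 mm behind its middle, axes as the plate. The rail is adjustable and its setting is not measured: the back bar's near face lies 21 to 37 mm behind this point, and 0 to 16 mm behind the backs of the jars, which stand a little unevenly. Six jars fit between the end returns with 5 mm to spare, so the new jar ends 26 to 32 mm left of this point
- sugar_bowl: closed white china sugar bowl, 66 mm across, 78 mm tall, on the counter on the other side of the plate from the orange-lidded jar; origin at its foot; leave it alone
- juice: glass carafe of orange juice, 100 mm across, 325 mm tall with its stirrer, on the counter to the left of the plate's back; origin at its foot; leave it alone
- jam: squat jar of amber jam with a white lid, 68 mm across, 85 mm tall, on the counter to the right of the plate's back; origin at its foot; leave it alone

How it is judged:
On the way:
1. the orange-lidded jar, in the gap, presses against the back rail with more than 2 N for 0.1 s (contact force between spare and gallery above 2 N and x of spare_center in the frame of gallery between -0.004 and 0.004 m and y of spare_center in the frame of gallery between 0.018 and 0.04 m), for 0.1 s.
At the end, for the whole second after the job is handed in: the orange-lidded jar stands on the plate between the blue and green lids, within 3 mm of touching the back rail and 21 to 37 mm left of the row's middle; the other five stand in the row, at most 17 mm in front of the rail; all upright within 0.08 rad and at rest (x of spare_center in the frame of gallery between -0.003 and 0.003 m and y of spare_center in the frame of gallery between 0.021 and 0.037 m and z of spare_center in the frame of gallery between 0.032 and 0.04 m and angle between each of spare, jar_a, jar_b, jar_c, jar_d, jar_e's own z axis and vertical below 0.08 rad and linear speed of each of spare, jar_a, jar_b, jar_c, jar_d, jar_e below 0.02 m/s and x of jar_a_center in the frame of gallery between -0.017 and 0.004 m and x of jar_b_center in the frame of gallery between -0.017 and 0.004 m and x of jar_c_center in the frame of gallery between -0.017 and 0.004 m and x of jar_d_center in the frame of gallery between -0.017 and 0.004 m and x of jar_e_center in the frame of gallery between -0.017 and 0.004 m).
It fails at once if the orange-lidded jar presses harder than 10 N on another jar or on the rail (contact force between spare and jar_a above 10 N or contact force between spare and jar_b above 10 N or contact force between spare and jar_c above 10 N or contact force between spare and jar_d above 10 N or contact force between spare and jar_e above 10 N or contact force between spare and gallery above 10 N).
It fails at once if a jar of the row is pressed harder than 10 N by the gripper or against the rail (contact force between any of the fingers, gallery and jar_a above 10 N or contact force between any of the fingers, gallery and jar_b above 10 N or contact force between any of the fingers, gallery and jar_c above 10 N or contact force between any of the fingers, gallery and jar_d above 10 N or contact force between any of the fingers, gallery and jar_e above 10 N).
It fails at once if a jar of the row tips by more than 0.2 rad or is lifted more than 10 mm (angle between any of jar_a, jar_b, jar_c, jar_d, jar_e's own z axis and vertical above 0.2 rad or z of any of jar_a_center, jar_b_center, jar_c_center, jar_d_center, jar_e_center in the frame of gallery above 0.046 m).
It fails at once if the orange-lidded jar tips by more than 0.4 rad (angle between spare's own z axis and vertical above 0.4 rad).
It fails at once if the sugar bowl, the carafe or the jam jar is moved more than 20 mm (distance of any of sugar_bowl, juice, jam from where it was at the start of the episode above 0.02 m).
It also fails if it takes over 58 s, if anything falls off the work surface, if the arm or the gripper's body presses on something with over 40 N, if the wrist force passes 120 N, or if a joint passes its speed limit or range.

ROBOT

A 7-joint arm with a two-finger parallel gripper is mounted at the origin on the work surface. World frame = base frame: x ahead of the robot, y to its left, z up, the work surface at z = 0. Lengths are in m, angles in rad, forces in N, time in s.
With the tool pointing down it reaches from about 0.425 to 0.875 m from the base axis. Payload 4.7 kg.
Tool frame: the origin (TCP) lies at the very end of the fingers, on their centre line; the grasp point (between the pads) lies 19 mm behind it; x points along the fingers, z is the direction in which the jaws open and shut, and the axes are right-handed (so a half turn about x gives the same grasp; the last joint's range is limited). The gripper opens to 87 mm and grips with 3 to 60 N. Pads are 19 mm wide; open, the fingers measure 117 mm over their backs; the gripper's body (75 mm by 190 mm) begins 51 mm behind the grasp point.
Start: joints at [-1.179, 0.321, -0.07, 1.45, 0.023, 1.371, -0.057], TCP at [0.24, 0.604, 0.223] pointing down, gripper open.
Joint ranges: [-2.86, 2.86], [-0.3, 2.09], [-1.38, 1.24], [0.06, 2.45], [-1.56, 4.7], [0.09, 2.05], [-2.69, 2.69]. Speed limits (rad/s): [2.57, 2.57, 3.14, 3.14, 3.14, 3.14, 3.14].

INTERFACE

Orientations are given as a rotation vector (axis times angle).
In Python, from bench import * gives the robot as it stands.
- The arm moves only by the shell command python3 -m handwheel 'ROWS' [OPENING] [FORCE]. ROWS is JSON, a list of rows, each an object with "xyz": the shift along the world's x, y, z in cm, a list of three; "angular": the turn, a rotation vector about the world's x, y, z in degrees, a list of three. A call has 1 to 5 rows; each row shifts and turns the pose as measured when the row begins; what a row does not reach is not made up. A row lasts 1/12 s, in which the tool goes at most 41.7 mm and 7.16 degrees, less where a joint would pass 70% of its speed; a pose out of reach is approached as far as the arm can. A call with a gripper value outside its range is refused whole. OPENING is the finger opening in cm, from 0 to 8.7, set as the call begins (- or left out, the last holds). The fingers move at their own pace and stop on an object; FORCE is the grip in N (left out, the last holds). Time passes only in rows, so rows that do not move let the fingers close. It gives the time, the measured TCP pose, the force and the opening at its end, in the units of the state.
- get_state(): the state, without advancing time (a new reading comes with each control period).
- get_image(name): name is "scene" or "top" or "wrist"; returns a dict with "pixels" (384x512x3 uint8, blue, green, red), "K" (3x3 intrinsics, pixels), "cam_to_world" (4x4, takes a point from camera to world coordinates). Camera axes: x right, y down, z forward; pixel columns grow to the right and rows downward; lengths in m; the calibration is good to about 2 mm. A picture is of the moment at which its call begins. There is no depth.
- close_job(): hands the job in, once; it reports no verdict.
The state is a dict: "time": time; "joint_positions": joint angles; "qd": joint speeds; "joint_torque": joint torques, N m; "position": TCP position; "tool_rot": TCP orientation; "ft_force": force on the tool from outside, world axes, zero at the start; "torque": the same for the moment, N m; "grip_width": opening from 0.0 (shut) to 1.0 (fully open).
Only numpy, scipy, OpenCV 4.12 (cv2) and the standard library are available. Lean on these libraries where they do the work, as an engineer would, in place of code of your own. Each camera call takes 0.05 s, during which the arm holds its last target.

## Working session

There is one attempt and no reset: what is moved stays moved. The work goes in short steps, Python scripts to look and compute and a shell command to move; the robot and the scene stay as the last step left them, time stands still between calls to the robot, and variables do not carry over. Pictures are saved under pics/ and viewed, and the job is handed in when it is done.

```bash
mkdir -p pics; ls
python3 - <<'E'
from bench import *
import cv2
s=get_state();print(s)
for n in ["scene","top","wrist"]:
    i=get_image(n);cv2.imwrite(f"pics/{n}0.png",i["pixels"]);print(n,i["K"],i["cam_to_world"])
E
```

```text
pics
{'time': 0.0, 'joint_positions': array([-1.17891958,  0.32182206, -0.07011898,  1.45166172,  0.02260909,
        1.37079149, -0.05689939]), 'qd': array([ 7.61456380e-04, -1.59286175e-05,  1.51749665e-04, -1.09579677e-03,
       -1.79983003e-04,  1.85458392e-03, -9.75843052e-04]), 'joint_torque': array([ 2.70492337e-04, -4.91297328e+01, -4.03658794e-01, -3.12519264e+01,
       -6.37376332e-02,  4.42310655e-02,  1.81386049e-04]), 'position': array([0.23958346, 0.60364654, 0.22146905]), 'tool_rot': array([-0.92777105,  1.36609168,  0.92588663]), 'ft_force': array([-0.40414718, -0.13981946,  0.47138905]), 'torque': array([0.00681575, 0.02200192, 0.01217808]), 'grip_width': 0.9976157129596968}
scene [[473.57817643   0.         254.28641357]
 [  0.         473.57817643 191.41185322]
 [  0.           0.           1.        ]] [[ 0.09820186  0.67712504 -0.72928601  1.56249157]
 [ 0.9950032  -0.05353105  0.08427962 -0.12381774]
 [ 0.0180284  -0.73391833 -0.67899843  0.99597213]
 [ 0.          0.          0.          1.        ]]
top [[361.36731028   0.         261.60464827]
 [  0.         361.36731028 186.56834545]
 [  0.           0.           1.        ]] [[ 1.52613965e-02 -9.92719361e-01  1.19479541e-01  3.90525408e-01]
 [-9.99881745e-01 -1.53783413e-02 -5.67910737e-05 -1.74268364e-02]
 [ 1.89377475e-03 -1.19464545e-01 -9.92836661e-01  1.29526295e+00]
 [ 0.00000000e+00  0.00000000e+00  0.00000000e+00  1.00000000e+00]]
wrist [[305.66180392   0.         250.86968939]
 [  0.         305.66180392 189.80503202]
 [  0.           0.           1.        ]] [[ 0.36951547  0.89998969  0.23125066  0.17669737]
 [ 0.92922235 -0.35734433 -0.09407896  0.62842285]
 [-0.00203398  0.24964692 -0.9683348   0.38493675]
 [ 0.          0.          0.          1.        ]]
```

View pics/scene0.png

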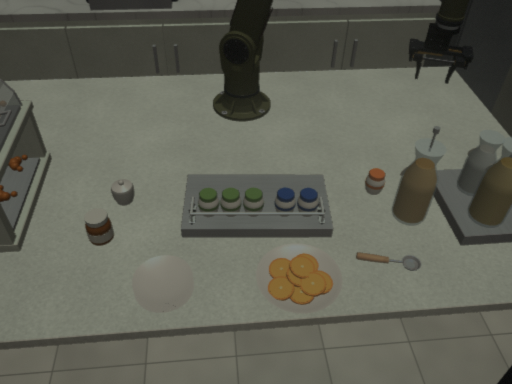

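View pics/top0.png

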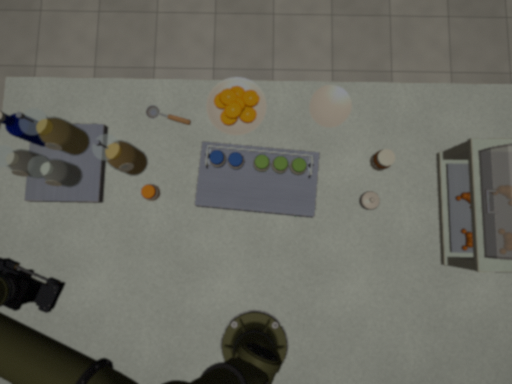

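View pics/wrist0.png

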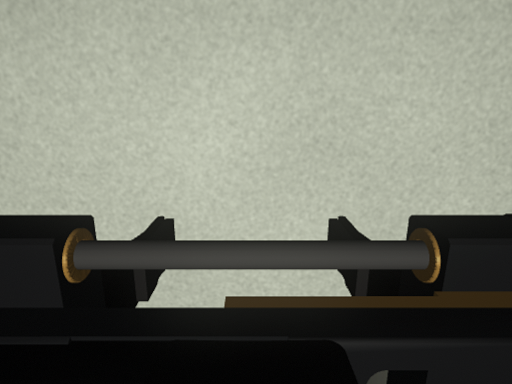

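```bash
cat > h.py <<'E'
import numpy as np,cv2
from bench import *
def ray(im,u,v,z):
    K=im["K"];T=im["cam_to_world"];d=T[:3,:3]@np.linalg.solve(K,[u,v,1.]);o=T[:3,3]
    return o+d*(z-o[2])/d[2]
def proj(im,p):
    T=im["cam_to_world"];c=T[:3,:3].T@(np.asarray(p)-T[:3,3]);q=im["K"]@c;return q[:2]/q[2]
def crop(im,x0,y0,x1,y1,f,name):
    c=cv2.resize(im["pixels"][y0:y1,x0:x1],None,fx=f,fy=f,interpolation=cv2.INTER_CUBIC);c=cv2.convertScaleAbs(c,alpha=1.5);cv2.imwrite("pics/"+name,c)
def blobs(im,lo,hi,mn=20):
    h=cv2.cvtColor(im["pixels"],cv2.COLOR_BGR2HSV);m=cv2.inRange(h,np.array(lo),np.array(hi))
    n,l,s,c=cv2.connectedComponentsWithStats(m)
    return [(c[i],s[i]) for i in range(1,n) if s[i][4]>=mn]
E
python3 - <<'E'
from h import *
t=get_image("top");s=get_image("scene")
crop(t,185,130,335,225,5,"topc.png");crop(s,170,160,345,245,4.5,"scenec.png")
for nm,im in(("top",t),("scene",s)):
  for col,lo,hi,b in(("or",(3,150,100),(17,255,255),0),("bl",(105,120,50),(130,255,255),1),("gr",(30,90,50),(60,255,255),1)):
    for c,st in blobs(im,lo,hi): 
        z=.072 if col=="or" else .112
        print(nm,col,c.round(1),st,ray(im,*c,z).round(4))
E
```

```text
top or [148.  191.2] [142 185  13  13 136] [0.516  0.3687 0.072 ]
top bl [ 15.  128.3] [  6 115  19  21 137] [0.7172 0.8138 0.112 ]
top bl [216.1 156.8] [209 151  14  13 138] [0.6304 0.1354 0.112 ]
top bl [235.2 158.9] [229 153  13  13 135] [0.6243 0.0719 0.112 ]
top gr [261.4 161.5] [255 155  14  14 151] [ 0.617  -0.0155  0.112 ]
top gr [280.1 163. ] [274 157  14  13 147] [ 0.6128 -0.0778  0.112 ]
top gr [298.6 164.7] [292 158  14  14 152] [ 0.608  -0.1394  0.112 ]
scene or [376.7 173.1] [370 169  14   9 102] [0.5182 0.3677 0.072 ]
scene or [299.3 280. ] [269 254  63  50 460] [0.8895 0.0678 0.072 ]
scene bl [285.4 193.3] [278 188  15  11 126] [0.6275 0.0702 0.112 ]
scene bl [308.3 193.5] [301 189  15  10 121] [0.6331 0.1328 0.112 ]
scene gr [207.5 194.4] [200 188  16  14 176] [ 0.615  -0.1423  0.112 ]
scene gr [230.2 194.3] [223 188  16  14 173] [ 0.6193 -0.0806  0.112 ]
scene gr [253.2 193.9] [246 188  16  13 163] [ 0.6226 -0.018   0.112 ]
```

View pics/topc.png

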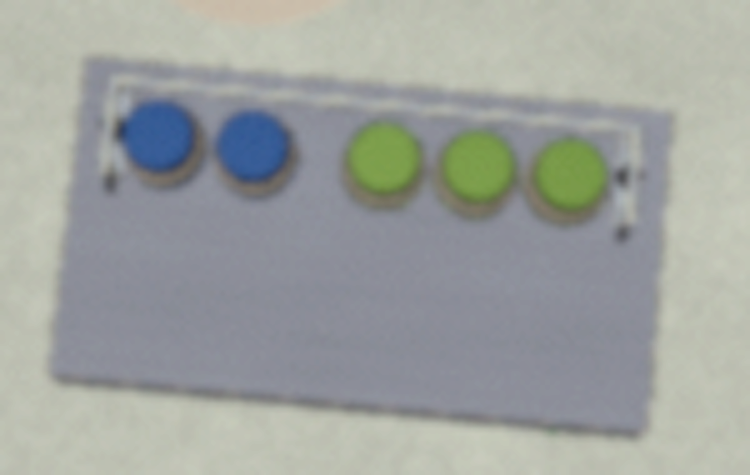

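View pics/scenec.png

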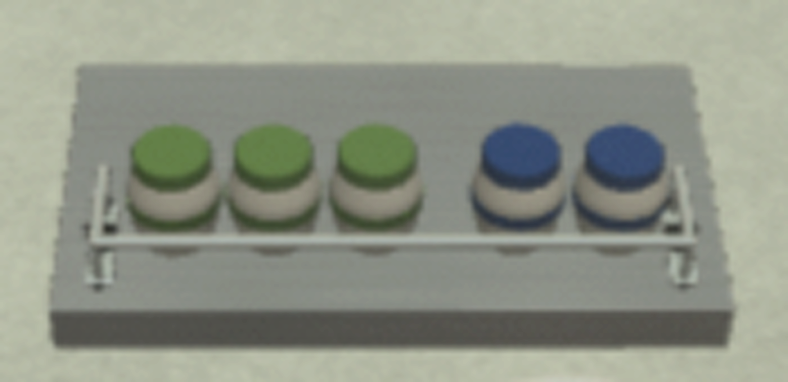

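Run:
```python
from h import *
t=get_image("top");s=get_image("scene")
P=[ray(t,185+x/5-.4,130+y/5-.4,.04) for x,y in((85,58),(673,110),(645,433),(53,378))]
P=np.array(P);print(P.round(4))
m=P[:,:2].mean(0);print("centre",m)
for a,b in((0,1),(3,2)): d=P[a]-P[b];print(np.arctan2(-d[0],d[1]),np.hypot(*d[:2]))
for a,b in((0,3),(1,2)): d=P[a]-P[b];print(np.arctan2(d[1],d[0]),np.hypot(*d[:2]))
Q=[ray(s,170+x/4.5-.4,160+y/4.5-.4,.04) for x,y in((730,312),(53,312),(80,66),(690,66))]
Q=np.array(Q);print(Q.round(4));print("centre",Q[:,:2].mean(0))
for a,b in((0,1),(3,2)): d=Q[a]-Q[b];print(np.arctan2(-d[0],d[1]),np.hypot(*d[:2]))
# rail
print([ray(t,185+x/5-.4,130+y/5-.4,.075).round(4) for x,y in((118,77),(640,125))])
print([ray(s,170+x/4.5-.4,160+y/4.5-.4,.071).round(4) for x,y in((690,238),(95,240))])
```

```text
[[ 0.7005  0.198   0.04  ]
 [ 0.6694 -0.2195  0.04  ]
 [ 0.441  -0.1992  0.04  ]
 [ 0.4728  0.2123  0.04  ]]
centre [ 0.5709345  -0.00210546]
-0.0743311367465571 0.41871675668554437
-0.07718556897878054 0.41276944785345154
-0.06250008779889281 0.22819878853750847
-0.0884965985110405 0.22938405237602533
[[ 0.7037  0.1925  0.04  ]
 [ 0.67   -0.2183  0.04  ]
 [ 0.442  -0.2032  0.04  ]
 [ 0.4745  0.2152  0.04  ]]
centre [ 0.57256316 -0.00344101]
-0.08174422423660267 0.4122084069882662
-0.07742001897624291 0.4196189305934566
[array([0.6789, 0.1688, 0.075 ]), array([ 0.6508, -0.1911,  0.075 ])]
[array([0.669 , 0.1712, 0.071 ]), array([ 0.6415, -0.1908,  0.071 ])]
```

Run:
```python
from h import *
from scipy.spatial.transform import Rotation as R
print(R.from_rotvec(get_state()['tool_rot']).as_matrix().round(3))
t=get_image("top");s=get_image("scene")
crop(t,85,120,185,215,6,"topj.png");crop(s,350,110,460,240,4.5,"scenej.png")
```

```text
[[-0.    -0.929  0.369]
 [-0.     0.369  0.929]
 [-1.    -0.    -0.   ]]
```

View pics/topj.png

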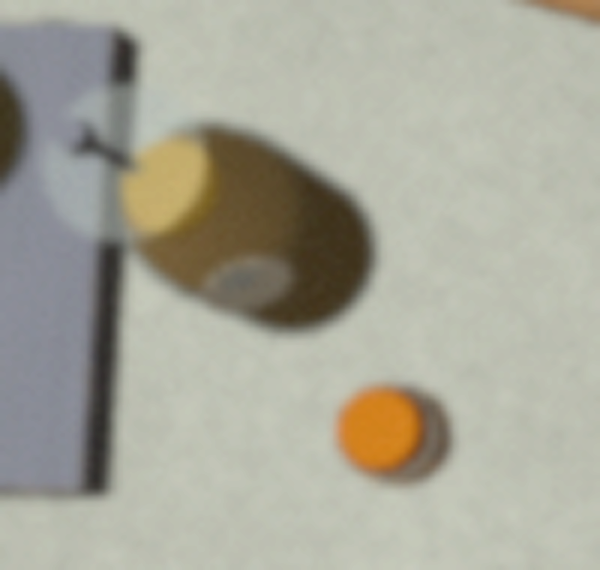

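View pics/scenej.png

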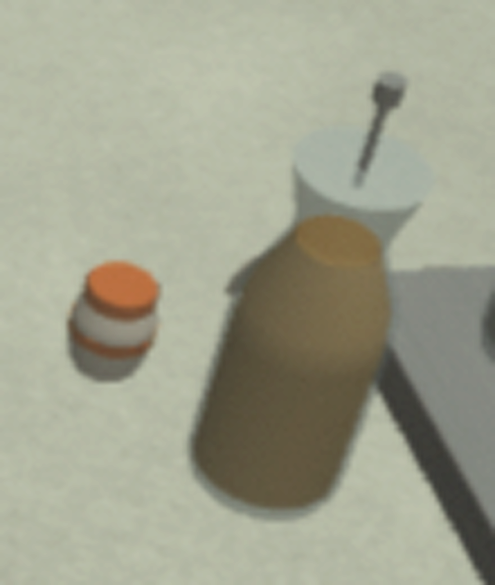

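Run:
```python
from h import *
t=get_image("top");s=get_image("scene")
print(ray(t,133.2,161.2,0))
print("scene nearest/right..",ray(s,350+262/4.5,110+515/4.5,0))
print(blobs(t,(3,150,100),(17,255,255))[0][0], ray(t,148,191.2,.072))
print(ray(t,383,158,.085),ray(t,370,200,.07))
```

```text
[0.63211976 0.45105894 0.        ]
scene nearest/right.. [0.66853875 0.43165122 0.        ]
[148.03649635 191.2189781 ] [0.51587827 0.36872469 0.072     ]
[ 0.64062685 -0.42965225  0.085     ] [ 0.49767068 -0.38689781  0.07      ]
```

```bash
python3 -m handwheel '[{"xyz":[2.8,-2.4,0],"angular":[0,0,7]},{"xyz":[2.8,-2.4,0],"angular":[0,0,7]},{"xyz":[2.8,-2.4,0],"angular":[0,0,7]},{"xyz":[2.8,-2.4,0],"angular":[0,0,7]},{"xyz":[2.8,-2.4,0],"angular":[0,0,7]}]' 8.7 10
```

```text
time: 0.97
position: [0.37, 0.4886, 0.2222]
tool_rot: [-1.385, 1.085, 1.396]
ft_force: [1.0, 0.5, -0.0]
grip_width: 1.001
```

```bash
python3 -m handwheel '[{"xyz":[2.8,-2.4,-0.5],"angular":[0,0,5]},{"xyz":[2.8,-2.4,-0.5],"angular":[0,0,0]},{"xyz":[2.8,-2.4,-1],"angular":[0,0,0]}]'
cat >> h.py <<'E'
from scipy.spatial.transform import Rotation as R
def st():
    s=get_state();M=R.from_rotvec(s['tool_rot']).as_matrix()
    print("t",s['time'],"p",s['position'].round(4),"jaw",np.degrees(np.arctan2(-M[0,2],M[1,2])).round(1),"xax",M[:,0].round(3),"f",s['ft_force'].round(2),"w",round(s['grip_width']*8.7,2))
    return s
E
python3 -c "
from h import *
st()"
```

```text
time: 1.22
position: [0.4581, 0.4143, 0.2051]
tool_rot: [-1.454, 1.021, 1.465]
ft_force: [1.8, 2.1, -0.4]
grip_width: 0.999
t 1.2167 p [0.4581 0.4143 0.2051] jaw 19.9 xax [-0.003  0.006 -1.   ] f [ 1.78  2.06 -0.4 ] w 8.69
```

```bash
python3 -m handwheel '[{"xyz":[2.5,-2,-1],"angular":[0,0,0]},{"xyz":[2,-1.5,-1],"angular":[0,0,0]},{"xyz":[0.8,-0.6,0],"angular":[0,0,0]},{"xyz":[0,0,0],"angular":[0,0,0]}]';python3 - <<'E'
from h import *
st()
w=get_image("wrist");cv2.imwrite("pics/w1.png",w["pixels"])
for p in((.5165,.368,.072),(.5165,.368,0)): print(proj(w,p))
for c,s in blobs(w,(3,150,100),(17,255,255)): print(c,s,ray(w,*c,.072))
E
```

```text
time: 1.55
position: [0.5213, 0.3603, 0.1835]
tool_rot: [-1.449, 1.032, 1.45]
ft_force: [-0.3, 0.7, 0.8]
grip_width: 0.997
t 1.55 p [0.5213 0.3603 0.1835] jaw 19.0 xax [ 0.     0.001 -1.   ] f [-0.26  0.67  0.77] w 8.67
[261.03909984 184.69842442]
[258.97976673 170.09652682]
[262.51939864 184.05334627] [ 237  159   52   51 2062] [0.51547706 0.36908939 0.072     ]
```

View pics/w1.png

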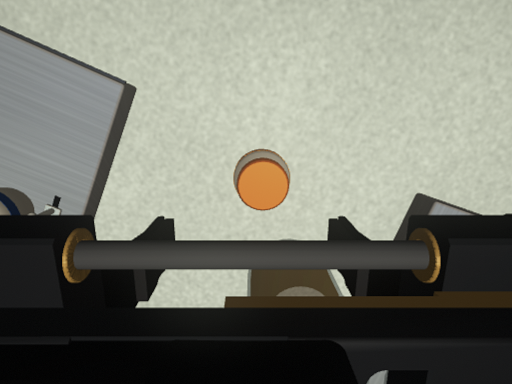

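```bash
python3 -m handwheel '[{"xyz":[-0.55,0.85,-2],"angular":[0,0,0]},{"xyz":[0,0,-3],"angular":[0,0,0]},{"xyz":[0,0,-2],"angular":[0,0,0]},{"xyz":[0,0,0],"angular":[0,0,0]}]';python3 - <<'E'
from h import *
st()
E
```

```text
time: 1.93
position: [0.5093, 0.3803, 0.1167]
tool_rot: [-1.45, 1.016, 1.459]
ft_force: [-2.2, -0.2, -0.5]
grip_width: 0.999
t 1.9333 p [0.5093 0.3803 0.1167] jaw 19.6 xax [ 0.002  0.011 -1.   ] f [-2.18 -0.24 -0.5 ] w 8.69
```

```bash
python3 -m handwheel '[{"xyz":[0.4,-0.6,0],"angular":[0,0,0]},{"xyz":[0,0,0],"angular":[0,0,0]},{"xyz":[0,0,0],"angular":[0,0,0]}]';python3 - <<'E'
from h import *
st()
E
```

```text
time: 2.18
position: [0.5099, 0.3799, 0.1197]
tool_rot: [-1.453, 1.008, 1.466]
ft_force: [-0.5, -0.4, 0.6]
grip_width: 0.998
t 2.1833 p [0.5099 0.3799 0.1197] jaw 20.1 xax [ 0.002  0.015 -1.   ] f [-0.49 -0.4   0.61] w 8.69
```

```bash
python3 -m handwheel '[{"xyz":[0.6,-1.1,0],"angular":[0.9,0,0]},{"xyz":[0,0,0],"angular":[0,0,0]},{"xyz":[0,0,0],"angular":[0,0,0]}]';python3 - <<'E'
from h import *
st()
E
```

```text
time: 2.43
position: [0.5167, 0.3723, 0.1247]
tool_rot: [-1.443, 0.985, 1.47]
ft_force: [-1.2, -0.1, -1.0]
grip_width: 0.997
t 2.4333 p [0.5167 0.3723 0.1247] jaw 20.3 xax [ 0.006  0.037 -0.999] f [-1.15 -0.07 -1.  ] w 8.68
```

```bash
python3 -m handwheel '[{"xyz":[0,-0.4,-2],"angular":[-2,0,0]},{"xyz":[0,0,-2],"angular":[0,0,0]},{"xyz":[0,0,-1],"angular":[0,0,0]}]';python3 - <<'E'
from h import *
st()
E
```

```text
time: 2.68
position: [0.5204, 0.3718, 0.081]
tool_rot: [-1.468, 1.004, 1.452]
ft_force: [-1.1, -0.8, -0.4]
grip_width: 0.999
t 2.6833 p [0.5204 0.3718 0.081 ] jaw 20.2 xax [ 0.017  0.008 -1.   ] f [-1.08 -0.76 -0.43] w 8.69
```

```bash
python3 -m handwheel '[{"xyz":[-0.3,-0.3,-2],"angular":[0,0.6,0]},{"xyz":[0,0,-2],"angular":[0,0,0]},{"xyz":[0,0,-1],"angular":[0,0,0]},{"xyz":[0,0,0],"angular":[0,0,0]}]';python3 - <<'E'
from h import *
st()
E
```

```text
time: 3.02
position: [0.5163, 0.3716, 0.0298]
tool_rot: [-1.462, 1.008, 1.463]
ft_force: [-0.2, 0.0, -0.4]
grip_width: 1.003
t 3.0167 p [0.5163 0.3716 0.0298] jaw 20.3 xax [ 0.006  0.01  -1.   ] f [-0.23  0.04 -0.37] w 8.72
```

```bash
python3 -m handwheel '[{"xyz":[0,-0.3,-1.2],"angular":[-0.5,0,0]},{"xyz":[0,0,0],"angular":[0,0,0]},{"xyz":[0,0,0],"angular":[0,0,0]}]';python3 - <<'E'
from h import *
st()
E
```

```text
time: 3.27
position: [0.5171, 0.3698, 0.0188]
tool_rot: [-1.469, 1.013, 1.459]
ft_force: [0.8, -0.9, 1.4]
grip_width: 0.997
t 3.2667 p [0.5171 0.3698 0.0188] jaw 20.3 xax [ 0.008  0.002 -1.   ] f [ 0.81 -0.88  1.4 ] w 8.67
```

```bash
python3 -m handwheel '[{"xyz":[0,0,-0.1],"angular":[0,0,0]},{"xyz":[0,0,0],"angular":[0,0,0]},{"xyz":[0,0,0],"angular":[0,0,0]},{"xyz":[0,0,0],"angular":[0,0,0]},{"xyz":[0,0,0],"angular":[0,0,0]}]' 5.0 15;python3 -m handwheel '[{"xyz":[0,0,0],"angular":[0,0,0]},{"xyz":[0,0,0],"angular":[0,0,0]},{"xyz":[0,0,0],"angular":[0,0,0]}]' ;python3 - <<'E'
from h import *
st()
E
```

```text
time: 3.68
position: [0.5189, 0.3712, 0.0209]
tool_rot: [-1.469, 1.008, 1.457]
ft_force: [1.4, 0.3, 0.0]
grip_width: 0.707
time: 3.93
position: [0.519, 0.3713, 0.0211]
tool_rot: [-1.469, 1.007, 1.456]
ft_force: [0.6, 0.4, -0.8]
grip_width: 0.658
t 3.9333 p [0.519  0.3713 0.0211] jaw 20.3 xax [ 0.012  0.006 -1.   ] f [ 0.57  0.37 -0.81] w 5.73
```

```bash
python3 -m handwheel '[{"xyz":[0,0,2],"angular":[0,0,0]},{"xyz":[0,0,3],"angular":[0,0,0]},{"xyz":[0,-1,3],"angular":[0,0,0]},{"xyz":[0,-2.5,2],"angular":[0,0,-5]},{"xyz":[0.2,-3,0],"angular":[0,0,-5]}]' ;python3 - <<'E'
from h import *
st()
E
```

```text
time: 4.35
position: [0.5128, 0.31, 0.1177]
tool_rot: [-1.343, 1.112, 1.348]
ft_force: [1.6, -0.1, -2.9]
grip_width: 0.665
t 4.35 p [0.5128 0.31   0.1177] jaw 10.7 xax [-0.001  0.003 -1.   ] f [ 1.57 -0.07 -2.86] w 5.78
```

```bash
python3 -m handwheel '[{"xyz":[0.4,-3,0],"angular":[0,0,-5]},{"xyz":[0.4,-3,0],"angular":[0,0,-5]},{"xyz":[0.4,-3,0],"angular":[0,0,-2]},{"xyz":[0.3,-3,0],"angular":[0,0,0]},{"xyz":[0.2,-3,0],"angular":[0,0,0]}]' ;python3 - <<'E'
from h import *
st()
E
```

```text
time: 4.77
position: [0.5269, 0.1552, 0.1172]
tool_rot: [-1.182, 1.222, 1.19]
ft_force: [0.0, 0.2, -3.7]
grip_width: 0.659
t 4.7667 p [0.5269 0.1552 0.1172] jaw -1.8 xax [-0.002  0.004 -1.   ] f [ 0.02  0.24 -3.73] w 5.73
```

```bash
python3 -m handwheel '[{"xyz":[0.4,-3,0],"angular":[0,0,-1.5]},{"xyz":[0.4,-3,0],"angular":[0,0,-1]},{"xyz":[0.4,-3,0],"angular":[0,0,0]},{"xyz":[0.3,-1.5,0],"angular":[0,0,0]},{"xyz":[0.2,0,0],"angular":[0,0,0]}]' ;python3 - <<'E'
from h import *
st()
w=get_image("top");cv2.imwrite("pics/t2.png",w["pixels"]);crop(w,185,130,335,225,5,"t2c.png")
w=get_image("wrist");cv2.imwrite("pics/w2.png",w["pixels"])
for col,lo,hi in(("or",(3,150,100),(17,255,255)),("bl",(105,120,50),(130,255,255)),("gr",(30,90,50),(60,255,255))):
    for c,s in blobs(w,lo,hi): print(col,c.round(1),s,ray(w,*c,.112).round(4))
E
```

```text
time: 5.18
position: [0.5398, 0.0349, 0.114]
tool_rot: [-1.142, 1.257, 1.15]
ft_force: [-0.4, 0.2, -3.9]
grip_width: 0.661
t 5.1833 p [0.5398 0.0349 0.114 ] jaw -5.0 xax [-0.009 -0.001 -1.   ] f [-0.42  0.19 -3.9 ] w 5.75
or [251.8 193.1] [201 185 101  33 396] [0.5169 0.0382 0.112 ]
or [251.  228.8] [ 203  213   97   28 1970] [0.5381 0.0359 0.112 ]
or [250.9 282.3] [ 193  269  117   28 3183] [0.5723 0.0328 0.112 ]
gr [190.4 282.3] [188 279   6   7  29] [ 0.5692 -0.0036  0.112 ]
```

View pics/w2.png

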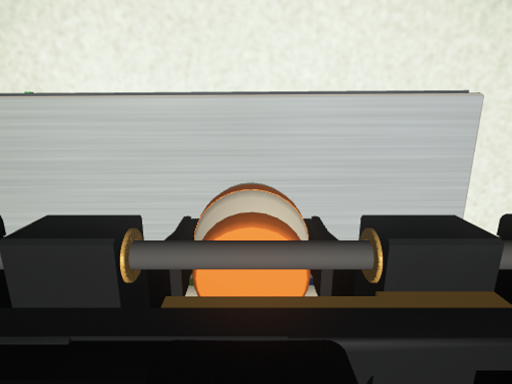

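View pics/t2c.png

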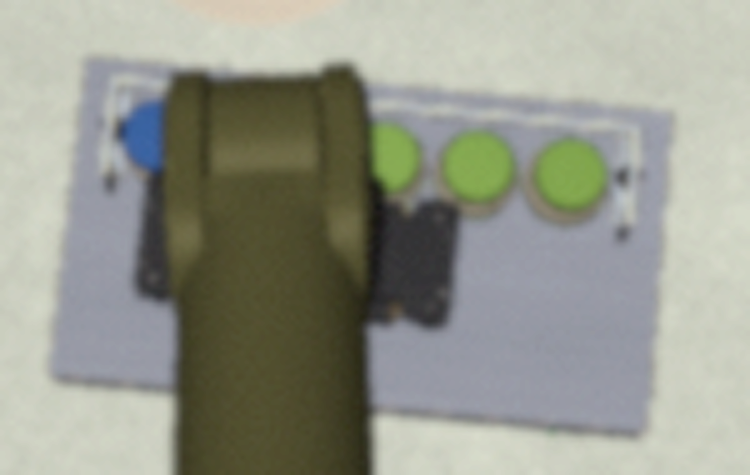

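```bash
python3 - <<'E'
from h import *
w=get_image("wrist")
c=ray(w,482,94,.04);e=ray(w,100,95,.04);print(c,e,np.arctan2(-(c-e)[0],(c-e)[1]))
x=np.array([.997,-.077]);y=np.array([.077,.997]);print("plate centre from corner",c[:2]+.115*x-.21*y)
E
python3 -m handwheel '[{"xyz":[0.8,-0.3,-0.5],"angular":[0,0,0]},{"xyz":[0.6,-0.2,-1],"angular":[0,0,0]},{"xyz":[0,0,-1],"angular":[0,0,0]},{"xyz":[0,0,-1],"angular":[0,0,0]},{"xyz":[0,0,0],"angular":[0,0,0]}]' ;python3 - <<'E'
from h import *
st()
E
```

```text
[0.47399279 0.21647282 0.04      ] [ 0.45070828 -0.06687695  0.04      ] -0.08199159571063538
plate centre from corner [ 0.57247779 -0.00175218]
time: 5.75
position: [0.5546, 0.0438, 0.0744]
tool_rot: [-1.15, 1.246, 1.167]
ft_force: [-1.4, -0.1, -3.8]
grip_width: 0.666
t 5.75 p [0.5546 0.0438 0.0744] jaw -4.0 xax [-0.01   0.005 -1.   ] f [-1.42 -0.07 -3.79] w 5.79
```

```bash
python3 -m handwheel '[{"xyz":[0.4,-1,0],"angular":[0,0,0]},{"xyz":[0.2,-0.5,0],"angular":[0,0,0]},{"xyz":[0,0,0],"angular":[0,0,0]}]' ;python3 - <<'E'
from h import *
st()
E
```

```text
time: 6.0
position: [0.5596, 0.0287, 0.0722]
tool_rot: [-1.151, 1.248, 1.172]
ft_force: [0.2, -0.8, -2.3]
grip_width: 0.659
t 6.0 p [0.5596 0.0287 0.0722] jaw -3.8 xax [-0.014  0.004 -1.   ] f [ 0.18 -0.77 -2.31] w 5.73
```

```bash
python3 -m handwheel '[{"xyz":[0.1,0,-0.6],"angular":[0,-0.6,0]},{"xyz":[0,0,-0.3],"angular":[0,0,0]},{"xyz":[0,0,0],"angular":[0,0,0]}]' ;python3 - <<'E'
from h import *
st()
E
```

```text
time: 6.25
position: [0.5617, 0.0273, 0.0634]
tool_rot: [-1.155, 1.239, 1.16]
ft_force: [-0.9, 0.4, -3.3]
grip_width: 0.663
t 6.25 p [0.5617 0.0273 0.0634] jaw -4.0 xax [-0.     0.004 -1.   ] f [-0.94  0.37 -3.28] w 5.77
```

```bash
python3 -m handwheel '[{"xyz":[0,0.2,-0.25],"angular":[0,0,0]},{"xyz":[0,0,-0.1],"angular":[0,0,0]},{"xyz":[0,0,-0.1],"angular":[0,0,0]}]' ;python3 - <<'E'
from h import *
st()
E
```

```text
time: 6.5
position: [0.5628, 0.0295, 0.0609]
tool_rot: [-1.156, 1.236, 1.159]
ft_force: [-1.7, -1.3, 5.2]
grip_width: 0.66
t 6.5 p [0.5628 0.0295 0.0609] jaw -4.0 xax [ 0.003  0.005 -1.   ] f [-1.71 -1.26  5.19] w 5.75
```

```bash
python3 -m handwheel '[{"xyz":[0,0,0],"angular":[0,0,0]},{"xyz":[0,0,0],"angular":[0,0,0]},{"xyz":[0,0,0],"angular":[0,0,0]},{"xyz":[0,0,0],"angular":[0,0,0]}]' 7.8;python3 - <<'E'
from h import *
st()
E
```

```text
time: 6.83
position: [0.5648, 0.0305, 0.0626]
tool_rot: [-1.158, 1.231, 1.157]
ft_force: [0.0, 0.8, -0.1]
grip_width: 0.855
t 6.8333 p [0.5648 0.0305 0.0626] jaw -3.9 xax [ 0.007  0.006 -1.   ] f [ 0.03  0.83 -0.08] w 7.44
```

```bash
python3 -m handwheel '[{"xyz":[-0.5,0,0],"angular":[0,0,0]},{"xyz":[-1.5,0.1,0],"angular":[0,0,0]},{"xyz":[-1.5,0.1,0],"angular":[0,0,0]},{"xyz":[-1.5,0.1,0],"angular":[0,0,0]},{"xyz":[-1.5,0.1,0],"angular":[0,0,0]}]' 7.8;python3 - <<'E'
from h import *
st()
E
```

```text
time: 7.25
position: [0.4997, 0.0344, 0.0626]
tool_rot: [-1.159, 1.23, 1.153]
ft_force: [-0.3, -0.5, 0.5]
grip_width: 0.895
t 7.25 p [0.4997 0.0344 0.0626] jaw -4.0 xax [ 0.01   0.005 -1.   ] f [-0.26 -0.51  0.45] w 7.79
```

```bash
python3 -m handwheel '[{"xyz":[-1,0.1,0],"angular":[0,-3,0]},{"xyz":[0,0,-0.3],"angular":[0,-3,0]},{"xyz":[0,0,-0.3],"angular":[0,-3,0]},{"xyz":[0,0,-0.3],"angular":[0,0,0]},{"xyz":[0,0,0],"angular":[0,0,0]}]' 1.4;python3 - <<'E'
from h import *
st()
w=get_image("top");cv2.imwrite("pics/t3.png",w["pixels"]);crop(w,185,130,335,225,5,"t3c.png")
w=get_image("wrist");cv2.imwrite("pics/w3.png",w["pixels"])
w=get_image("scene");crop(w,170,160,345,245,4.5,"s3c.png")
for col,lo,hi in(("or",(3,150,100),(17,255,255)),("bl",(105,120,50),(130,255,255)),("gr",(30,90,50),(60,255,255))):
    for c,s in blobs(w,lo,hi): print(col,c.round(1),s,ray(w,*c,.112).round(4))
st()
E
```

```text
time: 7.67
position: [0.4844, 0.036, 0.0527]
tool_rot: [-1.227, 1.105, 1.041]
ft_force: [-0.8, 0.3, 0.6]
grip_width: 0.599
t 7.6667 p [0.4844 0.036  0.0527] jaw -3.8 xax [ 0.17   0.007 -0.985] f [-0.81  0.3   0.65] w 5.21
or [267.4 178.5] [260 174  16  10 131] [0.5623 0.0284 0.112 ]
or [298.9 280.3] [269 254  63  50 485] [0.9194 0.0584 0.112 ]
bl [285.3 193.3] [278 188  15  11 129] [0.6273 0.07   0.112 ]
bl [308.3 193.5] [301 189  15  10 121] [0.6331 0.1329 0.112 ]
gr [207.5 194.3] [200 188  16  14 174] [ 0.6145 -0.1423  0.112 ]
gr [230.2 194.1] [222 188  17  14 172] [ 0.6187 -0.0807  0.112 ]
gr [253.3 194. ] [246 188  16  13 173] [ 0.6231 -0.0178  0.112 ]
t 7.8167 p [0.4859 0.0359 0.0533] jaw -3.8 xax [ 0.171  0.006 -0.985] f [-0.63  0.22  0.17] w 4.04
```

View pics/w3.png

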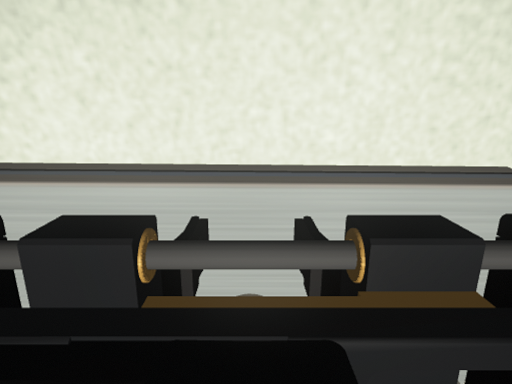

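View pics/t3c.png

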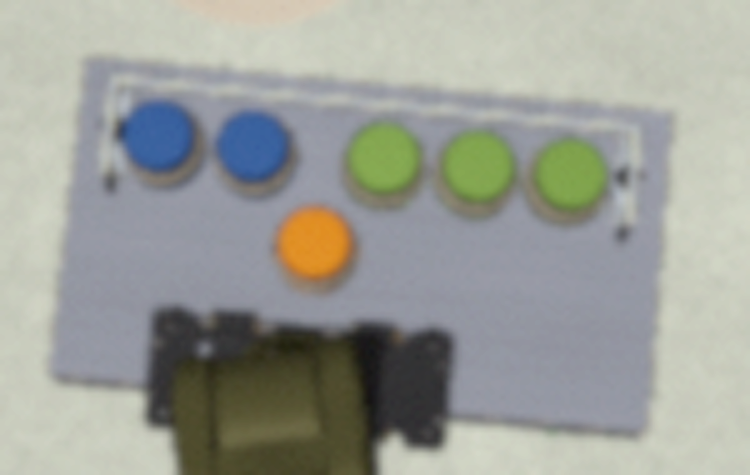

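View pics/s3c.png

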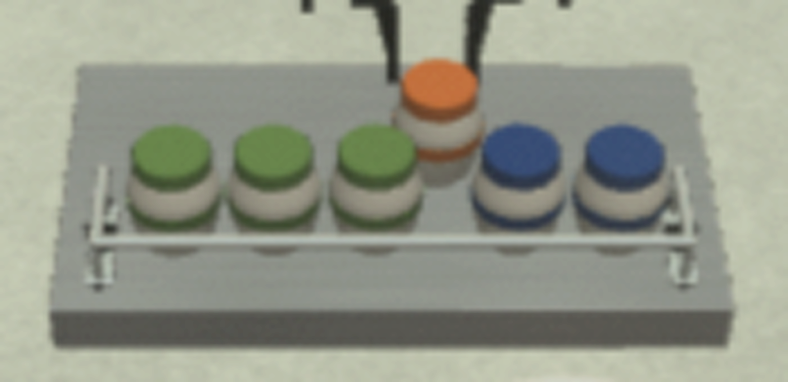

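```bash
python3 -m handwheel '[{"xyz":[0.5,-0.1,0],"angular":[0,0,0]},{"xyz":[0.5,-0.1,0],"angular":[0,0,0]},{"xyz":[0.5,-0.05,0],"angular":[0,0,0]},{"xyz":[0.4,0,0],"angular":[0,0,0]},{"xyz":[0.2,0,0],"angular":[0,0,0]}]' 1.4;python3 - <<'E'
from h import *
st()
w=get_image("top")
for col,lo,hi in(("or",(3,150,100),(17,255,255)),("bl",(105,120,50),(130,255,255)),("gr",(30,90,50),(60,255,255))):
    for c,s in blobs(w,lo,hi): print(col,c.round(1),s[4],ray(w,*c,.112).round(4))
E
```

```text
time: 8.23
position: [0.5123, 0.0327, 0.0542]
tool_rot: [-1.227, 1.105, 1.038]
ft_force: [0.3, 0.1, 0.6]
grip_width: 0.175
t 8.2333 p [0.5123 0.0327 0.0542] jaw -3.9 xax [ 0.172  0.005 -0.985] f [0.33 0.14 0.62] w 1.52
or [247.5 178.4] 154 [0.5593 0.0296 0.112 ]
or [466.2 195.7] 21 [ 0.5132 -0.6913  0.112 ]
or [470.  239.7] 28 [ 0.3699 -0.6963  0.112 ]
bl [ 15.1 128.2] 150 [0.7177 0.8134 0.112 ]
bl [216.1 156.7] 138 [0.6306 0.1355 0.112 ]
bl [235.1 158.9] 134 [0.6242 0.0721 0.112 ]
gr [261.4 161.5] 151 [ 0.617  -0.0155  0.112 ]
gr [280.1 163. ] 148 [ 0.6126 -0.0779  0.112 ]
gr [298.6 164.8] 151 [ 0.6078 -0.1393  0.112 ]
```

```bash
python3 -m handwheel '[{"xyz":[0.25,0,-0.05],"angular":[0,0,0]},{"xyz":[0.25,0,-0.05],"angular":[0,0,0]},{"xyz":[0.25,0,-0.05],"angular":[0,0,0]},{"xyz":[0.25,0,0],"angular":[0,0,0]},{"xyz":[0.2,0,0],"angular":[0,0,0]}]';python3 - <<'E'
from h import *
st()
E
```

```text
time: 8.7
position: [0.5253, 0.0327, 0.0521]
tool_rot: [-1.227, 1.106, 1.039]
ft_force: [-0.6, 0.1, -0.3]
grip_width: 0.162
t 8.7 p [0.5253 0.0327 0.0521] jaw -3.9 xax [ 0.171  0.005 -0.985] f [-0.63  0.09 -0.26] w 1.41
```

```bash
python3 -m handwheel '[{"xyz":[0.2,-0.02,0],"angular":[0,0,0]},{"xyz":[0.2,-0.02,0],"angular":[0,0,0]},{"xyz":[0.2,-0.02,0],"angular":[0,0,0]},{"xyz":[0.2,-0.02,0],"angular":[0,0,0]},{"xyz":[0.2,-0.02,0],"angular":[0,0,0]}]';python3 - <<'E'
from h import *
st()
w=get_image("top");crop(w,185,130,335,225,5,"t4c.png")
for col,lo,hi in(("or",(3,150,100),(17,255,255)),("bl",(105,120,50),(130,255,255)),("gr",(30,90,50),(60,255,255))):
    for c,s in blobs(w,lo,hi,100): print(col,c.round(1),s[4],ray(w,*c,.112).round(4))
w=get_image("scene");crop(w,170,160,345,245,4.5,"s4c.png")
E
```

```text
time: 9.12
position: [0.5347, 0.0318, 0.0514]
tool_rot: [-1.226, 1.109, 1.041]
ft_force: [-0.8, 0.3, -0.1]
grip_width: 0.161
t 9.1167 p [0.5347 0.0318 0.0514] jaw -3.8 xax [ 0.168  0.005 -0.986] f [-0.82  0.26 -0.09] w 1.4
or [247.5 173.8] 106 [0.5747 0.0298 0.112 ]
bl [ 15.  128.1] 153 [0.7178 0.8138 0.112 ]
bl [216.2 156.8] 137 [0.6303 0.1353 0.112 ]
bl [235.1 158.9] 135 [0.6244 0.0722 0.112 ]
gr [261.4 161.5] 150 [ 0.617  -0.0157  0.112 ]
gr [280.1 163. ] 148 [ 0.6126 -0.0779  0.112 ]
gr [298.5 164.7] 149 [ 0.608  -0.1391  0.112 ]
```

View pics/s4c.png

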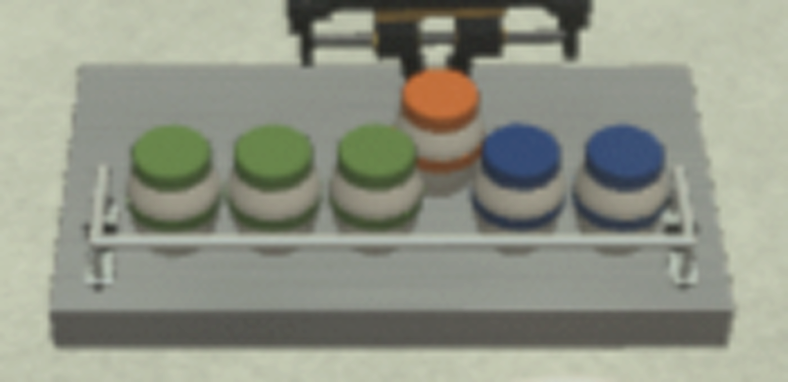

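```bash
python3 -m handwheel '[{"xyz":[0.2,-0.02,0],"angular":[0,0,0]},{"xyz":[0.2,-0.02,0],"angular":[0,0,0]},{"xyz":[0.2,-0.02,0],"angular":[0,0,0]},{"xyz":[0.2,-0.02,0],"angular":[0,0,0]},{"xyz":[0.2,-0.02,0],"angular":[0,0,0]}]';python3 - <<'E'
from h import *
st()
E
```

```text
time: 9.63
position: [0.5453, 0.0307, 0.0514]
tool_rot: [-1.226, 1.109, 1.041]
ft_force: [-0.2, 0.1, 0.1]
grip_width: 0.159
t 9.6333 p [0.5453 0.0307 0.0514] jaw -3.8 xax [ 0.167  0.005 -0.986] f [-0.22  0.13  0.08] w 1.39
```

```bash
python3 -m handwheel '[{"xyz":[0.2,-0.02,0],"angular":[0,0,0]},{"xyz":[0.2,-0.02,0],"angular":[0,0,0]},{"xyz":[0.2,-0.02,0],"angular":[0,0,0]},{"xyz":[0.2,-0.02,0],"angular":[0,0,0]}]';python3 - <<'E'
from h import *
st()
w=get_image("top");crop(w,185,130,335,225,5,"t5c.png")
for col,lo,hi in(("or",(3,150,100),(17,255,255)),("bl",(105,120,50),(130,255,255)),("gr",(30,90,50),(60,255,255))):
    for c,s in blobs(w,lo,hi,50): print(col,c.round(1),s[4],ray(w,*c,.112).round(4))
w=get_image("scene");crop(w,170,160,345,245,4.5,"s5c.png")
E
```

```text
time: 9.97
position: [0.5536, 0.0303, 0.0511]
tool_rot: [-1.226, 1.109, 1.043]
ft_force: [-2.1, -0.1, 1.3]
grip_width: 0.159
t 9.9667 p [0.5536 0.0303 0.0511] jaw -3.8 xax [ 0.166  0.005 -0.986] f [-2.08 -0.13  1.28] w 1.39
or [247.7 167.6] 89 [0.5956 0.0295 0.112 ]
bl [ 15.  128.1] 152 [0.7178 0.8137 0.112 ]
bl [216.1 156.8] 136 [0.6305 0.1354 0.112 ]
bl [235.1 158.8] 131 [0.6247 0.0722 0.112 ]
gr [262.5 160.4] 151 [ 0.6207 -0.0191  0.112 ]
gr [280.2 163.1] 149 [ 0.6126 -0.078   0.112 ]
gr [298.6 164.8] 151 [ 0.6078 -0.1393  0.112 ]
```

View pics/s5c.png

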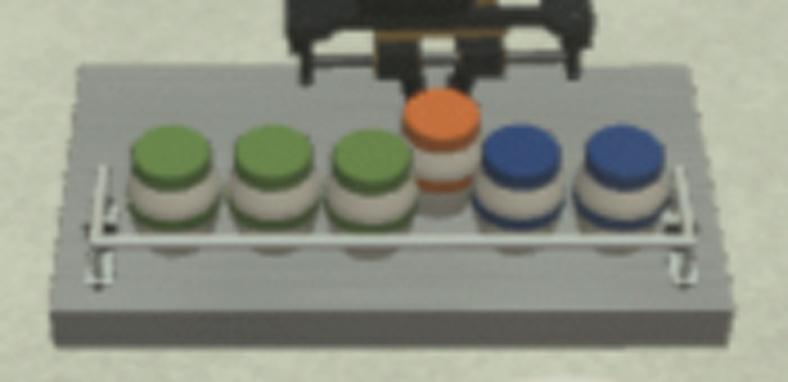

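```bash
python3 -m handwheel '[{"xyz":[0.15,-0.02,0],"angular":[0,0,0]},{"xyz":[0.15,-0.02,0],"angular":[0,0,0]},{"xyz":[0.15,-0.02,0],"angular":[0,0,0]},{"xyz":[0.15,-0.02,0],"angular":[0,0,0]}]';python3 - <<'E'
from h import *
st()
E
```

```text
time: 10.4
position: [0.5592, 0.0291, 0.0506]
tool_rot: [-1.225, 1.111, 1.044]
ft_force: [-2.3, -0.3, -0.2]
grip_width: 0.165
t 10.4 p [0.5592 0.0291 0.0506] jaw -3.8 xax [ 0.164  0.005 -0.986] f [-2.31 -0.31 -0.21] w 1.43
```

```bash
python3 -m handwheel '[{"xyz":[0.15,-0.02,0],"angular":[0,0,0]},{"xyz":[0.15,-0.02,0],"angular":[0,0,0]},{"xyz":[0.15,-0.02,0],"angular":[0,0,0]},{"xyz":[0.15,-0.02,0],"angular":[0,0,0]}]';python3 - <<'E'
from h import *
st()
w=get_image("top");crop(w,185,130,335,225,5,"t6c.png")
for col,lo,hi in(("or",(3,150,100),(17,255,255)),("bl",(105,120,50),(130,255,255)),("gr",(30,90,50),(60,255,255))):
    for c,s in blobs(w,lo,hi,50): print(col,c.round(1),s[4],ray(w,*c,.112).round(4))
w=get_image("scene");crop(w,170,160,345,245,4.5,"s6c.png")
E
```

```text
time: 10.73
position: [0.5649, 0.0287, 0.0503]
tool_rot: [-1.224, 1.112, 1.045]
ft_force: [-2.8, 1.5, -0.1]
grip_width: 0.157
t 10.7333 p [0.5649 0.0287 0.0503] jaw -3.8 xax [ 0.162  0.006 -0.987] f [-2.82  1.52 -0.14] w 1.37
or [248.  163.6] 67 [0.6091 0.0289 0.112 ]
bl [ 14.9 128.1] 149 [0.7178 0.814  0.112 ]
bl [216.1 156.8] 137 [0.6305 0.1356 0.112 ]
bl [233.9 157.6] 133 [0.6285 0.0762 0.112 ]
gr [263.9 158.9] 149 [ 0.6258 -0.0236  0.112 ]
gr [280.5 163.1] 153 [ 0.6125 -0.0792  0.112 ]
gr [298.6 164.8] 151 [ 0.6078 -0.1393  0.112 ]
```

View pics/s6c.png

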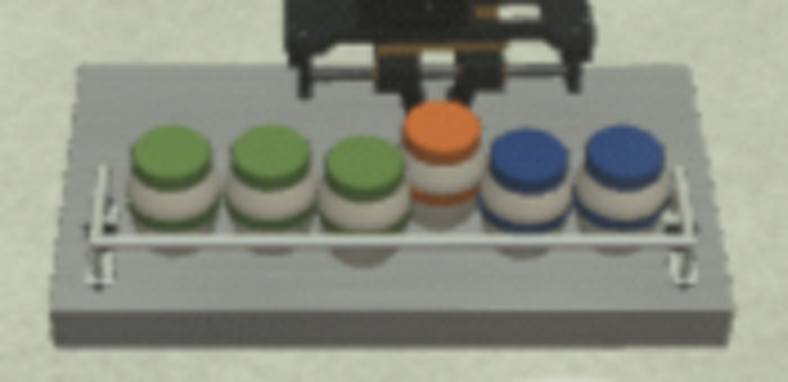

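```bash
python3 -m handwheel '[{"xyz":[0.15,-0.02,0],"angular":[0,0,0]},{"xyz":[0.15,-0.02,0],"angular":[0,0,0]},{"xyz":[0.15,-0.02,0],"angular":[0,0,0]},{"xyz":[0.15,-0.02,0],"angular":[0,0,0]}]';python3 - <<'E'
from h import *
st()
w=get_image("top");crop(w,185,130,335,225,5,"t7c.png")
for col,lo,hi in(("or",(3,150,100),(17,255,255)),("bl",(105,120,50),(130,255,255)),("gr",(30,90,50),(60,255,255))):
    for c,s in blobs(w,lo,hi,30): print(col,c.round(1),s[4],ray(w,*c,.112).round(4))
st()
E
```

```text
time: 11.17
position: [0.5708, 0.0286, 0.05]
tool_rot: [-1.224, 1.112, 1.047]
ft_force: [-2.5, 0.8, 1.4]
grip_width: 0.16
t 11.1667 p [0.5708 0.0286 0.05  ] jaw -3.8 xax [ 0.162  0.006 -0.987] f [-2.52  0.82  1.41] w 1.39
or [248.2 161.3] 53 [0.6169 0.0285 0.112 ]
or [470.  239.5] 31 [ 0.3705 -0.6962  0.112 ]
bl [ 14.9 128.1] 152 [0.7178 0.814  0.112 ]
bl [216.  156.8] 136 [0.6303 0.136  0.112 ]
bl [233.4 157.2] 136 [0.63  0.078 0.112]
gr [264.7 159. ] 151 [ 0.6255 -0.0264  0.112 ]
gr [281.4 163.5] 154 [ 0.6112 -0.082   0.112 ]
gr [298.6 164.7] 151 [ 0.6081 -0.1394  0.112 ]
t 11.2167 p [0.5712 0.0285 0.05  ] jaw -3.8 xax [ 0.162  0.006 -0.987] f [-2.48  1.37 -0.92] w 1.39
```

```bash
python3 -m handwheel '[{"xyz":[0.15,-0.02,0],"angular":[0,0,0]},{"xyz":[0.15,-0.02,0],"angular":[0,0,0]},{"xyz":[0.15,-0.02,0],"angular":[0,0,0]}]';python3 -m handwheel '[{"xyz":[0.15,-0.02,0],"angular":[0,0,0]},{"xyz":[0.15,-0.02,0],"angular":[0,0,0]}]';python3 - <<'E'
from h import *
st()
w=get_image("top");crop(w,185,130,335,225,5,"t8c.png")
for col,lo,hi in(("or",(3,150,100),(17,255,255)),("bl",(105,120,50),(130,255,255)),("gr",(30,90,50),(60,255,255))):
    for c,s in blobs(w,lo,hi,30): print(col,c.round(1),s[4],ray(w,*c,.112).round(4))
w=get_image("scene");crop(w,170,160,345,245,4.5,"s8c.png")
E
```

```text
time: 11.47
position: [0.5756, 0.0284, 0.0498]
tool_rot: [-1.224, 1.112, 1.048]
ft_force: [-2.2, 1.7, 0.2]
grip_width: 0.162
time: 11.63
position: [0.5791, 0.0281, 0.0498]
tool_rot: [-1.224, 1.112, 1.048]
ft_force: [-2.4, 2.0, 0.0]
grip_width: 0.16
t 11.6333 p [0.5791 0.0281 0.0498] jaw -3.7 xax [ 0.161  0.007 -0.987] f [-2.42  1.96  0.03] w 1.39
or [248.4 158.4] 45 [0.6267 0.028  0.112 ]
or [470.  239.6] 30 [ 0.3702 -0.6963  0.112 ]
bl [ 15.  128.1] 150 [0.718  0.8137 0.112 ]
bl [215.6 156.9] 136 [0.63   0.1373 0.112 ]
bl [233.  155.1] 119 [0.637  0.0795 0.112 ]
gr [265.6 158.9] 151 [ 0.6258 -0.0293  0.112 ]
gr [282.3 163.8] 148 [ 0.61   -0.0852  0.112 ]
gr [299.5 164.9] 152 [ 0.6073 -0.1422  0.112 ]
```

View pics/s8c.png

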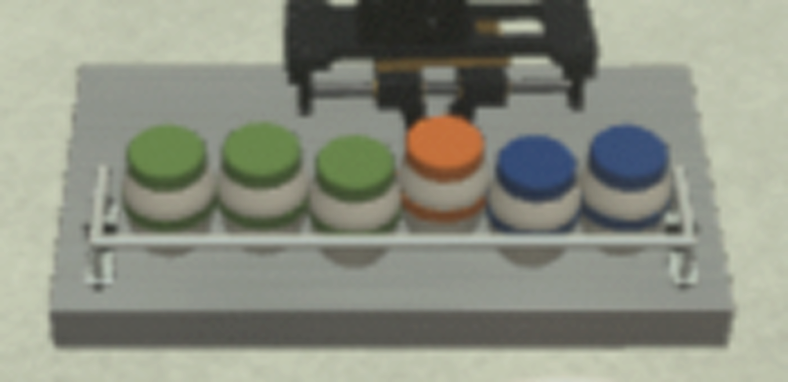

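```bash
python3 -m handwheel '[{"xyz":[0.15,-0.02,0],"angular":[0,0,0]},{"xyz":[0.15,-0.02,0],"angular":[0,0,0]},{"xyz":[0.15,-0.02,0],"angular":[0,0,0]}]';python3 -m handwheel '[{"xyz":[0.15,-0.02,0],"angular":[0,0,0]},{"xyz":[0.12,-0.02,0],"angular":[0,0,0]}]';python3 - <<'E'
from h import *
st()
w=get_image("top");crop(w,185,130,335,225,5,"t9c.png")
for col,lo,hi in(("or",(3,150,100),(17,255,255)),("bl",(105,120,50),(130,255,255)),("gr",(30,90,50),(60,255,255))):
    for c,s in blobs(w,lo,hi,30): print(col,c.round(1),s[4],ray(w,*c,.112).round(4))
w=get_image("scene");crop(w,170,160,345,245,4.5,"s9c.png")
E
```

```text
time: 11.98
position: [0.584, 0.027, 0.0499]
tool_rot: [-1.224, 1.112, 1.047]
ft_force: [-2.2, 0.0, 0.0]
grip_width: 0.159
time: 12.15
position: [0.5872, 0.0262, 0.0499]
tool_rot: [-1.225, 1.112, 1.047]
ft_force: [-2.3, 1.5, -0.4]
grip_width: 0.16
t 12.15 p [0.5872 0.0262 0.0499] jaw -3.8 xax [ 0.162  0.006 -0.987] f [-2.34  1.48 -0.42] w 1.39
or [249.3 155.7] 35 [0.6357 0.0249 0.112 ]
or [470.  239.2] 32 [ 0.3712 -0.6961  0.112 ]
bl [ 14.9 128. ] 151 [0.7184 0.8141 0.112 ]
bl [215.3 156.9] 133 [0.6302 0.1383 0.112 ]
bl [233.1 153.7] 84 [0.6419 0.0794 0.112 ]
gr [267.2 158.4] 131 [ 0.6275 -0.0345  0.112 ]
gr [283.3 164.4] 149 [ 0.6084 -0.0884  0.112 ]
gr [300.4 165. ] 148 [ 0.607  -0.1454  0.112 ]
```

View pics/s9c.png

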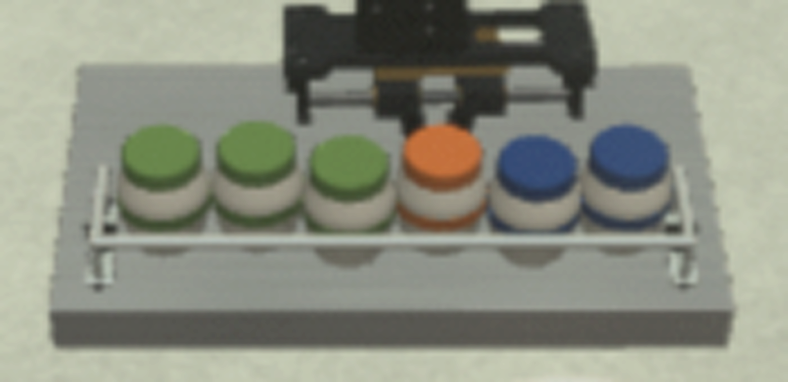

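```bash
python3 -m handwheel '[{"xyz":[0.13,-0.01,0],"angular":[0,0,0]},{"xyz":[0.13,-0.01,0],"angular":[0,0,0]},{"xyz":[0.13,-0.01,0],"angular":[0,0,0]}]';python3 - <<'E'
from h import *
st()
w=get_image("scene");crop(w,170,160,345,245,4.5,"s10c.png")
for col,lo,hi in(("or",(3,150,100),(17,255,255)),("bl",(105,120,50),(130,255,255)),("gr",(30,90,50),(60,255,255))):
    for c,s in blobs(w,lo,hi,30):
        p=ray(w,*c,.112)[:2]-[.572+.003,-.0025-.002]; print(col,c.round(1),s[4],"plate",(p@[.997,-.079]).round(4),(p@[.079,.997]).round(4))
st()
E
```

```text
time: 12.5
position: [0.5916, 0.0256, 0.0499]
tool_rot: [-1.225, 1.112, 1.046]
ft_force: [-2.4, 1.2, -0.6]
grip_width: 0.159
t 12.5 p [0.5916 0.0256 0.0499] jaw -3.8 xax [ 0.163  0.006 -0.987] f [-2.38  1.16 -0.58] w 1.38
or [267.8 194.2] 148 plate 0.0499 0.0301
or [298.7 280.1] 499 plate 0.3378 0.0895
bl [309.3 193.5] 123 plate 0.047 0.1443
bl [288.8 195.9] 135 plate 0.0568 0.0873
gr [226.3 193.2] 174 plate 0.0459 -0.0833
gr [205.  194.3] 179 plate 0.0503 -0.1412
gr [246.6 196.7] 179 plate 0.06 -0.0278
t 12.55 p [0.5919 0.0255 0.05  ] jaw -3.8 xax [ 0.163  0.005 -0.987] f [-1.87  0.85 -0.24] w 1.41
```

```bash
python3 -m handwheel '[{"xyz":[0.12,-0.01,0],"angular":[0,0,0]},{"xyz":[0.12,-0.01,0],"angular":[0,0,0]}]';python3 -m handwheel '[{"xyz":[0.12,-0.01,0],"angular":[0,0,0]},{"xyz":[0.12,-0.01,0],"angular":[0,0,0]}]'
```

```text
time: 12.72
position: [0.5946, 0.0252, 0.05]
tool_rot: [-1.225, 1.111, 1.045]
ft_force: [-1.3, 1.2, -0.5]
grip_width: 0.163
time: 12.88
position: [0.5973, 0.0249, 0.05]
tool_rot: [-1.225, 1.111, 1.045]
ft_force: [-2.2, 1.1, 0.1]
grip_width: 0.16
```

```bash
python3 -m handwheel '[{"xyz":[0.12,-0.01,0],"angular":[0,0,0]},{"xyz":[0.12,-0.01,0],"angular":[0,0,0]}]'
```

```text
time: 13.05
position: [0.5977, 0.0251, 0.0492]
tool_rot: [-1.223, 1.115, 1.049]
ft_force: [-5.7, 1.7, 1.0]
grip_width: 0.161
```

```bash
python3 -m handwheel '[{"xyz":[0.12,-0.01,0],"angular":[0,0,0]},{"xyz":[0.12,-0.01,0],"angular":[0,0,0]}]';python3 - <<'E'
from h import *
st()
w=get_image("scene");crop(w,170,160,345,245,4.5,"s11c.png")
for col,lo,hi in(("or",(3,150,100),(17,255,255)),("bl",(105,120,50),(130,255,255)),("gr",(30,90,50),(60,255,255))):
    for c,s in blobs(w,lo,hi,30):
        p=ray(w,*c,.112)[:2]-[.572+.003,-.0025-.002]; print(col,c.round(1),s[4],"plate",(p@[.997,-.079]).round(4),(p@[.079,.997]).round(4))
st()
E
```

```text
time: 13.22
position: [0.5977, 0.0252, 0.0482]
tool_rot: [-1.221, 1.119, 1.053]
ft_force: [-4.7, 1.1, 1.7]
grip_width: 0.16
t 13.2167 p [0.5977 0.0252 0.0482] jaw -3.8 xax [ 0.153  0.006 -0.988] f [-4.68  1.05  1.71] w 1.39
or [267.7 195.8] 148 plate 0.0563 0.0297
or [299.3 280.1] 481 plate 0.3379 0.0907
bl [309.3 193.5] 123 plate 0.047 0.1443
bl [288.9 195.9] 135 plate 0.0569 0.0875
gr [226.1 193.1] 177 plate 0.0457 -0.0839
gr [204.8 194.2] 178 plate 0.0498 -0.1418
gr [246.5 196.7] 177 plate 0.06 -0.028
t 13.2667 p [0.5978 0.0252 0.0481] jaw -3.8 xax [ 0.153  0.006 -0.988] f [-4.98  1.75  2.21] w 1.41
```

View pics/s11c.png

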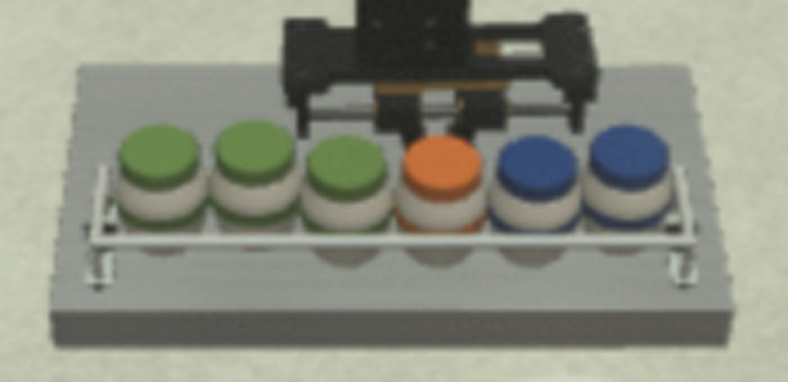

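```bash
python3 -m handwheel '[{"xyz":[0.12,-0.01,0.05],"angular":[0,0,0]},{"xyz":[0.13,-0.01,0.05],"angular":[0,0,0]},{"xyz":[0.13,-0.01,0.05],"angular":[0,0,0]}]';python3 -m handwheel '[{"xyz":[0.13,-0.01,0.05],"angular":[0,0,0]},{"xyz":[0.13,-0.01,0.05],"angular":[0,0,0]}]'
```

```text
time: 13.52
position: [0.5976, 0.0253, 0.0479]
tool_rot: [-1.217, 1.126, 1.061]
ft_force: [-6.2, 0.7, 1.2]
grip_width: 0.159
time: 13.68
position: [0.5975, 0.0253, 0.0479]
tool_rot: [-1.215, 1.13, 1.065]
ft_force: [-6.2, 1.2, 0.5]
grip_width: 0.158
```

Pressed steadily for about 0.7 s. I'll back off now.

```bash
python3 -m handwheel '[{"xyz":[-0.1,0.01,0],"angular":[0,0,0]},{"xyz":[-0.3,0.03,0],"angular":[0,0,0]},{"xyz":[-0.8,0.07,0],"angular":[0,0,0]},{"xyz":[-2,0.15,0],"angular":[0,0,0]},{"xyz":[-2.5,0.2,0]  ,"angular":[0,0,0]}]';python3 -m handwheel '[{"xyz":[-3,0.2,0],"angular":[0,0,0]},{"xyz":[-3,0.2,1],"angular":[0,0,0]},{"xyz":[-1,0,2],"angular":[0,0,0]},{"xyz":[0,0,1],"angular":[0,0,0]},{"xyz":[0,0,0],"angular":[0,0,0]}]';python3 - <<'E'
from h import *
st()
for n in("scene","top"):
  w=get_image(n);crop(w,*((170,160,345,245,4.5,"s12c.png") if n=="scene" else (185,130,335,225,5,"t12c.png")))
  for col,lo,hi in(("or",(3,150,100),(17,255,255)),("bl",(105,120,50),(130,255,255)),("gr",(30,90,50),(60,255,255))):
    for c,s in blobs(w,lo,hi,100):
        p=ray(w,*c,.112)[:2]-([.575,-.0045] if n=="scene" else [.572,-.0025]); print(n,col,c.round(1),s[4],"plate",(p@[.997,-.079]).round(4),(p@[.079,.997]).round(4))
E
```

```text
time: 14.1
position: [0.5469, 0.0281, 0.0507]
tool_rot: [-1.22, 1.122, 1.053]
ft_force: [0.1, -0.4, 0.1]
grip_width: 0.164
time: 14.52
position: [0.4688, 0.0316, 0.0911]
tool_rot: [-1.221, 1.12, 1.051]
ft_force: [0.2, -0.5, 0.7]
grip_width: 0.16
t 14.5167 p [0.4688 0.0316 0.0911] jaw -3.9 xax [ 0.153  0.005 -0.988] f [ 0.18 -0.47  0.72] w 1.39
scene or [267.6 195.8] 144 plate 0.0564 0.0295
scene or [299.4 280.2] 468 plate 0.338 0.091
scene bl [309.2 193.4] 116 plate 0.0468 0.1441
scene bl [288.9 195.9] 127 plate 0.0565 0.0876
scene gr [226.  193.1] 176 plate 0.0456 -0.0841
scene gr [204.8 194.2] 179 plate 0.0501 -0.1417
scene gr [246.5 196.6] 173 plate 0.0595 -0.0283
top or [249.8 157.5] 151 plate 0.0557 0.0304
top bl [ 14.9 128. ] 151 plate 0.0812 0.8258
top bl [215.3 156.9] 134 plate 0.0468 0.1449
top bl [232.9 155.6] 129 plate 0.0568 0.0871
top gr [267.1 159. ] 148 plate 0.0559 -0.0276
top gr [283.5 164.6] 152 plate 0.0423 -0.0835
top gr [300.8 165. ] 152 plate 0.0464 -0.1407
```

View pics/s12c.png

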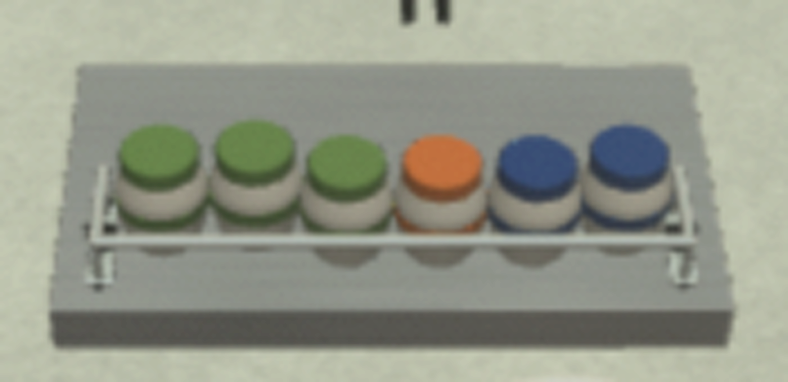

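View pics/t12c.png

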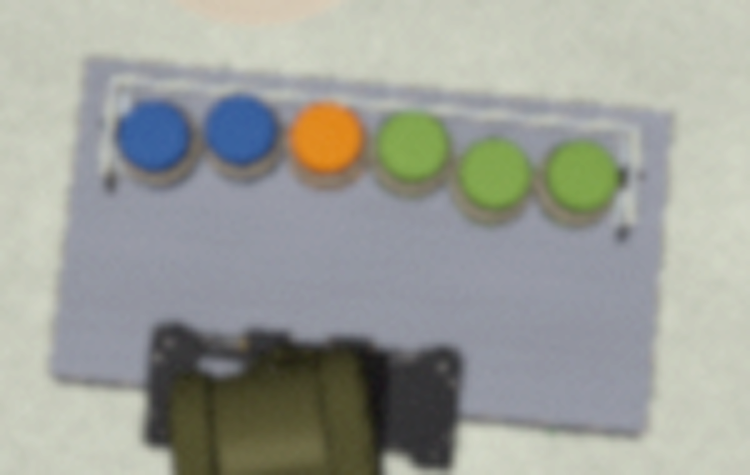

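```bash
python3 -m handwheel '[{"xyz":[0,0,0],"angular":[0,0,0]},{"xyz":[0,0,0],"angular":[0,0,0]}]'; python3 -c "
from h import *
st();print(close_job())"
```

```text
time: 14.78
position: [0.469, 0.031, 0.0889]
tool_rot: [-1.22, 1.122, 1.051]
ft_force: [0.1, 0.3, -0.7]
grip_width: 0.157
t 14.7833 p [0.469  0.031  0.0889] jaw -3.9 xax [ 0.152  0.004 -0.988] f [ 0.1   0.32 -0.7 ] w 1.37
the job is handed in; nothing more can be done
None
```

The orange-lidded jar is in the row between the blue and green lids, against the back rail, and I handed the job in at 14.8 s; no verdict was reported.

**What I did:** I set the jar down on the plate in front of the gap. I then pushed it in low, with the fingers nearly closed and tilted, in steps of about 1 to 2 mm. The push took 2 to 3 N until it stopped at the rail. I held it there for about 0.7 s at 5 to 6 N on the wrist, a little over the half kilo you asked for but under the 10 N limit. Then I backed off.

**Last checks:**
- **Orange jar:** it stands 29.5 to 30.4 mm left of the row's middle, against the 21 to 37 mm allowed. It lines up with its two neighbours, which were also pushed back to about the rail. All jars look upright.
- **Second green jar (fourth from the left at the start, fifth in the row now):** it slid forward and stands about 13.5 to 14 mm in front of the rail. The limit is 17 mm, so this is the tightest margin. I left it rather than risk another nudge.
- **Camera disagreement:** the two cameras differ by up to 4 mm along the plate's depth, probably because they see the lids from different angles.
- **Sugar bowl, carafe and jam jar:** the arm did not go near the bowl or the jam jar and was planned to stay clear of the carafe. I did not measure any of the three again at the end.

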